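Third hand at the assembly jig

TASK

Be my third hand at the jig: take the mallet by its handle and drive the steel pin down flush with the plywood board, using only the mallet on the pin, then put the mallet back down on the bench, off the jig. Then lay the beech block flat on the board, lengthwise and centred, with its end square against the sprung aluminium stop, and push it so that the stop's pointer stands in the green band of the scale, never driving the stop to the end of its travel. Finish while still holding it pressed there with a steady push and do not let go, so that I can put the screws in; leave the other things on the bench where they are.

Things in the scene. Friction and masses are not known exactly. Their poses are not given: they have to be found in the camera images.
- jig: Jig fixed to the bench, at a new place and angle each time. Plywood board 220 x 110 x 20 mm, top 20 mm above the bench, from x = -90 to +130 mm. Origin on the bench under the board's centre line; x along the board towards the sprung stop, y to the left, z up. A fixed blue block (22 x 100 x 34 mm) stands on its far end, x = 106 to 128 mm.
- stop (a joint): Sprung aluminium stop bar across the board, 18 x 90 x 34 mm; slides along the jig's +x when pushed. Value in m: 0 at rest, 0.026 at the end of travel. Spring 2.4 N at 0 plus 0.6 N per mm (7 N at 7.5 mm, 10 N at 12.7, 13 N at 18); springs back when let go. The black pointer on top is in the green band from 0.0075 to 0.018.
- stop_face (a point): Middle of the stop's front face, which looks along the jig's -x; at rest it is at x = 55 mm, y = 0, z = 37 mm in the jig's frame and it moves with the stop.
- pin (a joint): Upright steel pin, 16 mm across, red dot on top, in a brass bush in the board at jig x = 8 mm, y = 0. Value: m driven down; at 0 it stands 20 mm proud of the board, 0.020 is flush, 0.021 the end of travel. Starts 15 to 20 mm proud. Friction holds it where it is left; it needs 6 N to start, about 10 N at 0.15 m/s.
- pin_top (a point): Centre of the pin's top face.
- scale (a point): Centre of the green band on the white scale plate on the left above the stop, at jig x = 77, y = 36, z = 60 mm; the band is 10.5 mm long along x and 18 mm wide. A red band farther on marks too hard a push (20 mm and more).
- mallet: Mallet standing on its head, 0.34 to 0.5 kg: upright black cylinder head 56 mm across, 76 high, flat end faces; wooden handle with red end, level, along the mallet's -x, 22 mm wide (y), 28 high (z), from the head to x = -140 mm, its axis 38 mm above the lower face. Origin: centre of the head's lower face; z up.
- mallet_grip (a point): Point on the axis of the mallet's handle, 65 mm from the axis of the head (mallet x = -65 mm, z = 38 mm): a good place to grip it, across the 22 mm width.
- block: Beech block with two screw holes in its top, 90 (x) x 45 (y) x 40 (z) mm, 0.18 kg (0.13 to 0.24); origin at the centre of its underside, x along its length. It lies flat on the bench; either end may go to the stop.
- tin: Food tin with a fruit label, the one nearer the robot, 75 mm across, 58 mm high, origin under its centre: bystander.
- tape_measure: Yellow tape measure 64 x 96 x 37 mm, origin under its centre: bystander.
- torch: Black torch lying by the vice (the nearer one), 42 x 142 x 42 mm, origin under its centre: bystander.

How it is judged:
By the outcome, as a careful person would: the job done as asked, in the order asked, and still so for the second after the job is handed in, while the arm keeps its last pose, push and grip.
It also fails if it takes over 59 s, if anything falls off the work surface, if the arm or the gripper's body presses on something with over 40 N, if the wrist force passes 120 N, or if a joint passes its speed limit or range.

ROBOT

A 6-joint arm with a two-finger parallel gripper is mounted at the origin on a cart in front of the work surface, level with it; the furniture and walls round the work are solid. World frame = base frame: x ahead of the robot, y to its left, z up, the work surface at z = 0. Lengths are in mm, angles in rad, forces in N, time in s.
With the tool pointing down it reaches from about 275 to 1000 mm from the base axis. Payload 8.4 kg.
Tool frame: the origin (TCP) lies on the centre line of the jaws, within the pads' length; the fingertips stand 25 mm ahead of it and the grasp point (between the pads) lies 6 mm ahead of it; z points along the fingers, x is the direction in which the jaws open and shut, and the axes are right-handed (so a half turn about z gives the same grasp; the last joint's range is limited). The gripper opens to 85 mm and grips with 20 to 120 N. Pads are 22 mm wide; open, the fingers measure 114 mm over their backs; the gripper's body (76 mm by 85 mm) begins 54 mm behind the grasp point. The pads swing forward as they close: fully open they stand 13 mm farther back than shut.
Start: joints at [1.249, 0.353, 1.633, -0, 1.155, -0.002], TCP at [196.484, 593.315, 256.281] pointing down, gripper open.
Joint ranges: [-2.63, 2.63], [-0.92, 2.1], [0.06, 2.66], [-1.3, 4.44], [0, 2.69], [-3.02, 3.02]. Speed limits (rad/s): [2.22, 2.22, 2.79, 3.14, 3.14, 3.14].

INTERFACE

Orientations are given as [roll, pitch, yaw] about the fixed x, y, z axes, in that order (R = Rz(yaw) Ry(pitch) Rx(roll)).
In Python, from rig import r gives the robot as it stands. The module is installed in compiled form; this text tells all that it offers.
- The arm moves only by the tool jog_arm, never from a script. Its argument "deltas" is a list of rows, each an object with "gripper": the gripper command: -1 is fully open, 1 is shut, values between are in proportion; "translation": the shift along the world's x, y, z in units of 10 cm (1.0 is 10 cm), a list of three; "dr": the turn, a rotation vector about the world's x, y, z in units of pi/2 rad (1.0 is pi/2 rad), a list of three. In form: [{"gripper": gripper, "translation": [x, y, z], "dr": [wx, wy, wz]}, ...]. A call has 1 to 12 rows; each row shifts and turns the commanded pose from where the row before left it; what a row does not reach is not made up. A row lasts 1/12 s, in which the tool goes at most 41.7 mm and 7.16 degrees, less where a joint would pass 70% of its speed; a pose out of reach is approached as far as the arm can. A call with a number of a shift or a turn outside -1 to 1 is refused whole. A call with a gripper value outside its range is refused whole. The fingers move at their own pace and stop on an object; "squeeze" is the grip in N (left out, the last holds). Time passes only in rows, so rows that do not move let the fingers close. It gives the time, the measured TCP pose, the force and the opening at its end, in the units of the state.
- r.sense(): the state, without advancing time (a new reading comes with each control period).
- r.grab_frame(name): name is "side" or "top"; returns the picture (400x640x3 uint8, blue, green, red); there is no depth.
- r.calibration(name): a dict with "mtx" (3x3 intrinsics, pixels), "k1" (the pictures are not rectified: a ray, as slopes to the right and down, at radius r is drawn at 1 + k1 r^2 times it, then the intrinsics apply), "world_from_camera" (4x4, takes a point from camera to world coordinates). Camera axes: x right, y down, z forward; pixel columns grow to the right and rows downward; lengths in mm; the calibration is good to about 2 mm. A picture is of the moment at which its call begins. calibration takes no time and is no camera call.
- r.sign_off(): hands the job in, once; it reports no verdict.
The state is a dict: "clock": time; "qpos": joint angles; "qvel": joint speeds; "joint_efforts": joint torques, N m; "eef_pos": TCP position; "tcp_rot": TCP orientation; "contact_force": force on the tool from outside, world axes, zero at the start; "wrist_torque": the same for the moment, N m; "opening": opening from 0.0 (shut) to 1.0 (fully open).
Only numpy, scipy, OpenCV 4.12 (cv2) and the standard library are available. Lean on these libraries where they do the work, as an engineer would, in place of code of your own. Each camera call takes 0.05 s, during which the arm holds its last target. There are 200 camera calls.

## Working session

There is one attempt and no reset: what is moved stays moved. The work goes in short steps, Python scripts to look and compute and a tool call to move; the robot and the scene stay as the last step left them, time stands still between calls to the robot, and variables do not carry over. Pictures are saved under pics/ and viewed, about 8 in all and at most 12, crops included, and the job is handed in when it is done.

Besides the shell and the picture viewer there is one more tool, called after "Emit:" as name([rows], argument=value, ...), one row to a line, values as JSON. jog_arm: Moves the arm, as the interface text tells. Shifts and turns lie within -1 to 1; 1 stands for 10 cm of shift or pi/2 rad of turn. Its arguments: {"type":"object","properties":{"deltas":{"type":"array"},"squeeze":{"type":"number"}},"required":["deltas"]}

```bash
mkdir -p pics; cat > h.py <<'E'
from rig import r
import numpy as np, cv2
def cal(n):
    c=r.calibration(n); return np.array(c["mtx"]),float(c["k1"]),np.array(c["world_from_camera"])
def ray(n,u,v):
    K,k,T=cal(n); d=np.linalg.solve(K,[u,v,1.])[:2]
    p=d.copy()
    for _ in range(30): p=d/(1+k*(p@p))
    w=T[:3,:3]@np.array([p[0],p[1],1.]); return T[:3,3],w/np.linalg.norm(w)
def onz(n,u,v,z):
    o,d=ray(n,u,v); return o+d*(z-o[2])/d[2]
def proj(n,P):
    K,k,T=cal(n); q=T[:3,:3].T@(np.array(P,float)-T[:3,3]); s=q[:2]/q[2]; s=s*(1+k*(s@s))
    return (K@[s[0],s[1],1])[:2]
E
python3 - <<'E'
from h import *
for n in("side","top"):
    cv2.imwrite(f"pics/{n}0.png",r.grab_frame(n)); K,k,T=cal(n); print(n,K.round(1).tolist(),k,T.round(3).tolist())
s=r.sense(); print(s)
E
```

```text
side [[463.5, 0.0, 319.2], [0.0, 463.5, 196.9], [0.0, 0.0, 1.0]] 0.02683229174216728 [[0.943, -0.167, 0.289, 217.481], [-0.334, -0.49, 0.805, -915.184], [0.008, -0.855, -0.518, 650.824], [0.0, 0.0, 0.0, 1.0]]
top [[361.1, 0.0, 319.1], [0.0, 361.1, 199.3], [0.0, 0.0, 1.0]] 0.011123473087155613 [[-0.034, -0.974, 0.222, 328.874], [-0.999, 0.032, -0.013, -14.044], [0.006, -0.222, -0.975, 1015.597], [0.0, 0.0, 0.0, 1.0]]
{'clock': 0.1, 'qpos': array([ 1.24863598e+00,  3.53596417e-01,  1.63407862e+00, -2.82671067e-05,
        1.15524067e+00, -2.40026842e-03]), 'qvel': array([-0.00016823, -0.00325844, -0.002187  , -0.00074248,  0.00053595,
       -0.00079864]), 'joint_efforts': array([-1.24729202e-03, -6.06352901e+01, -3.42818177e+01, -1.20009304e-04,
        3.86821164e-03, -5.52002177e-05]), 'eef_pos': array([196.33651999, 592.91760927, 255.61773477]), 'tcp_rot': array([3.14156998e+00, 1.32311759e-03, 1.25104766e+00]), 'contact_force': array([-0.44164128, -0.60129534,  0.68408289]), 'wrist_torque': array([-0.03491191,  0.01683177,  0.01075583]), 'opening': 1.0017122514168333}
```

View pics/top0.png

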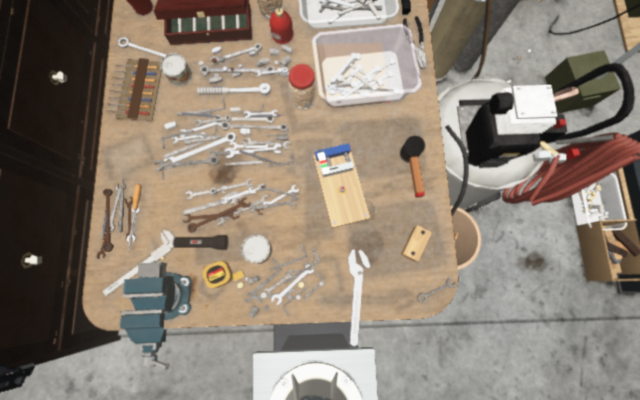

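View pics/side0.png

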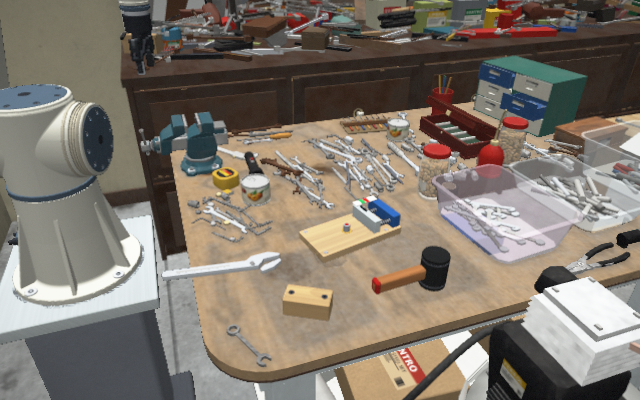

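The top view shows the jig at about (340,185), the pin at (341,189), the mallet head at (413,150) with its handle running to (418,195), and the block at (418,243). In the side view the pin is at (347,228), the mallet head at (434,268) and the block at (308,300).

```bash
python3 - <<'E'
from h import *
t=cv2.imread("pics/top0.png");s=cv2.imread("pics/side0.png")
A=cv2.resize(t[130:270,305:445],(560,560),interpolation=cv2.INTER_CUBIC)
cv2.imwrite("pics/c1.png",A)
B=cv2.resize(s[190:330,270:460],(760,560),interpolation=cv2.INTER_CUBIC)
cv2.imwrite("pics/c2.png",B)
def blobs(n,im,lo,hi,roi,amin=8):
    x0,y0,x1,y1=roi; m=np.zeros(im.shape[:2],np.uint8)
    m[y0:y1,x0:x1]=cv2.inRange(cv2.cvtColor(im,cv2.COLOR_BGR2HSV),lo,hi)[y0:y1,x0:x1]
    k,l,st,c=cv2.connectedComponentsWithStats(m)
    for i in range(1,k):
        if st[i,4]>=amin: 
            R=cv2.minAreaRect(np.argwhere(l==i)[:,::-1].astype(np.float32)); print(n,st[i,4],c[i].round(1),R)
for n,im,roi in(("top",t,(305,130,445,270)),("side",s,(270,190,460,330))):
    for nm,lo,hi in(("blue",(105,120,60),(125,255,255)),("red",(0,150,80),(6,255,255)),("green",(45,100,60),(85,255,255)),("black",(0,0,0),(180,255,50)),("handle",(5,140,90),(15,255,255)),("wood",(14,60,150),(28,255,255))):
        print(nm); blobs(n,im,lo,hi,roi,5)
E
```

```text
blue
top 160 [336.6 149.7] ((336.2032775878906, 149.8639373779297), (6.470361232757568, 25.766923904418945), 76.75948333740234)
red
top 6 [322.8 161.3] ((322.9000244140625, 161.2000274658203), (0.9486832022666931, 4.110960960388184), 71.56504821777344)
top 30 [419.5 193.8] ((419.5, 194.0), (4.0, 7.0), 90.0)
green
top 6 [323.8 165.3] ((323.9000549316406, 165.2000274658203), (0.9486832022666931, 4.110960960388184), 71.56504821777344)
black
top 341 [411.9 147.5] ((411.75006103515625, 148.25003051757812), (16.970561981201172, 24.748737335205078), 45.0)
handle
top 198 [415.7 175. ] ((415.9808044433594, 174.90386962890625), (36.28148651123047, 7.0601806640625), 78.69007110595703)
wood
top 14390 [375.4 201.7] ((374.5, 199.49996948242188), (138.99996948242188, 138.99996948242188), 90.0)
top 5 [365.2 148. ] ((365.2500305175781, 148.24998474121094), (2.1213202476501465, 1.4142134189605713), 45.0)
top 114 [337.5 159.6] ((337.5294494628906, 159.61764526367188), (7.276068687438965, 15.279744148254395), 75.96376037597656)
top 6 [307.5 159.8] ((307.6000061035156, 159.70001220703125), (3.47850513458
[... 3070 characters left out ...]
328090667725, 1.8973664045333862), 18.434947967529297)
side 118 [272.9 320.9] ((275.0, 319.0), (10.0, 20.0), 0.0)
side 7 [356.3 310.4] ((356.5, 310.5), (1.0, 3.0), 90.0)
side 13 [337.8 316.9] ((337.5, 317.0), (4.0, 3.0), 90.0)
side 198 [293.8 322. ] ((295.5, 322.5), (25.0, 13.0), 0.0)
side 14 [312.6 319.9] ((312.5, 320.0), (7.0, 2.0), -0.0)
side 6 [343.2 321.7] ((343.1922912597656, 321.5384826660156), (1.1094005107879639, 3.605551242828369), 56.3099365234375)
side 6 [351.5 322. ] ((351.5, 322.0), (2.0, 1.0), 90.0)
side 18 [311.3 328. ] ((311.88238525390625, 328.0294189453125), (10.412663459777832, 2.2777702808380127), 12.52880573272705)
side 9 [322.3 328.6] ((322.0, 328.0), (6.0, 2.0), -0.0)
```

View pics/c1.png

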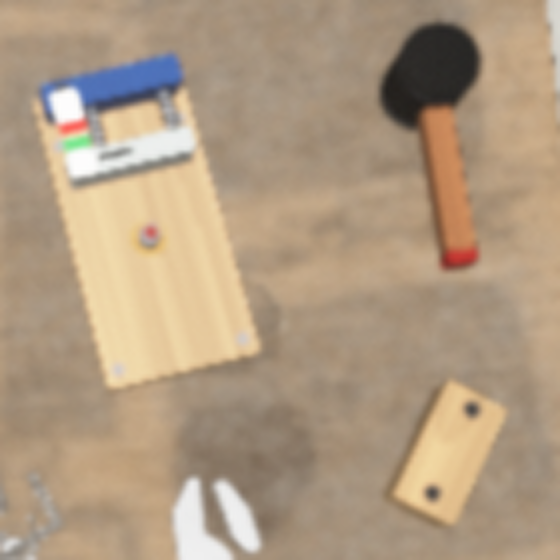

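View pics/c2.png

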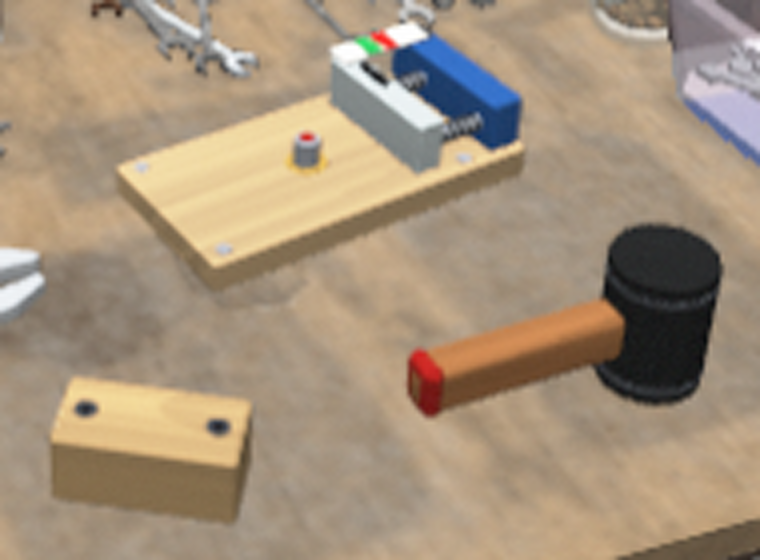

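```bash
cat >> h.py <<'E'
def T(u,v): return (u+.5)/4-.5+305,(v+.5)/4-.5+130
def S(u,v): return (u+.5)/4-.5+270,(v+.5)/4-.5+190
def tri(pt,ps):
    A=[];b=[]
    for n,p in(("top",pt),("side",ps)):
        o,d=ray(n,*p);M=np.eye(3)-np.outer(d,d);A.append(M);b.append(M@o)
    A=np.vstack(A);b=np.hstack(b); x=np.linalg.lstsq(A,b,rcond=None)[0]; return x,np.linalg.norm(A@x-b)
E
python3 - <<'E'
from h import *
np.set_printoptions(precision=1,suppress=True)
a=lambda P,Q:(np.degrees(np.arctan2(*(Q-P)[1::-1])),np.linalg.norm((Q-P)[:2]))
print("pin tri",tri(T(152,232),S(308,137)))
print("board side", NL:=onz("side",*S(120,172),20),NR:=onz("side",*S(210,267),20),FR:=onz("side",*S(523,150),20),a(NL,NR),a(NR,FR))
print("board top", nl:=onz("top",*T(109,383),20),nr:=onz("top",*T(259,347),20),fr:=onz("top",*T(187,92),20),a(nl,nr))
print("blue top far edge", b1:=onz("top",*T(42,88),54),b2:=onz("top",*T(178,56),54),a(b1,b2))
print("blue tri right far", tri(T(178,56),S(520,100)))
print("green",tri(T(76,143),S(370,44)))
print("head T",h1:=onz("top",*T(440,63),76),"S",h2:=onz("side",*S(665,262),76))
print("hand end top T",e1:=onz("top",*T(458,248),52), a(e1,h1)," end S", e2:=onz("side",*S(424,365),52), a(e2,h2))
Q=[onz("side",*S(*p),40) for p in((70,380),(250,402),(238,465),(52,442))]
print("block S",np.mean(Q,0),[a(Q[i],Q[(i+1)%4]) for i in range(4)])
Q=[onz("top",*T(*p),40) for p in((451,380),(507,411),(450,524),(392,492))]
print("block T",np.mean(Q,0),[a(Q[i],Q[(i+1)%4]) for i in range(4)])
print("holes T",a(onz("top",*T(433,493),40),onz("top",*T(472,409),40)),"S",a(onz("side",*S(85,408),40),onz("side",*S(218,427),40)))
E
```

```text
pin tri (array([582.4, -93.8,  35.3]), np.float64(1.4903723258539514))
board side [472.9 -71.3  20. ] [ 492.7 -171.2   20. ] [ 706.1 -127.3   20. ] (np.float64(-78.82556996673468), np.float64(101.84625604958165)) (np.float64(11.636240055918673), np.float64(217.92131176195608))
board top [480.  -60.2  20. ] [ 502.  -166.2   20. ] [ 691.9 -125.9   20. ] (np.float64(-78.29298233742212), np.float64(108.24583778358925))
blue top far edge [685.8 -20.1  54. ] [ 706.6 -117.1   54. ] (np.float64(-77.85068482517208), np.float64(99.18573480474512))
blue tri right far (array([ 707.3, -117.3,   49.5]), np.float64(1.4798640366086286))
green (array([643. , -42.4,  57.1]), np.float64(0.6210023880372476))
head T [ 687.  -295.5   76. ] S [ 683.4 -306.6   76. ]
hand end top T [ 561.  -302.6   52. ] (np.float64(3.2371185304371357), np.float64(126.25909047201945))  end S [ 550.6 -312.7   52. ] (np.float64(2.657851347589202), np.float64(132.9500170608798))
block S [ 418.9 -294.9   40. ] [(np.float64(-29.109986937971158), np.float64(87.99999999609264)), (np.float64(-118.33411579409233), np.float64(42.280515857235905)), (np.float64(151.1551105341482), np.float64(87.25188116031812)), (np.float64(62.66358398468359), np.float64(42.70079312398896))]
block T [ 423.1 -287.4   40. ] [(np.float64(-121.92841541140797), np.float64(42.40188183934309)), (np.float64(148.3099425964907), np.float64(87.29873440344035)), (np.float64(58.73308338612154), np.float64(43.12493146545887)), (np.float64(-32.16139463594477), np.float64(87.79658540107552))]
holes T (np.float64(-29.686522539318112), np.float64(63.98392242043231)) S (np.float64(-30.571688802892993), np.float64(64.24939893418933))
```

The block's sizes and the pin's height check out. The two views disagree by about 8 mm, so I'll check them against the gripper's known position on the way. Moving towards the mallet now.

Emit:
jog_arm([
  {"gripper":-1,"translation":[0.17,-0.36,-0.04],"dr":[0,0,-0.0715]},
  {"gripper":-1,"translation":[0.17,-0.36,-0.04],"dr":[0,0,-0.0715]},
  {"gripper":-1,"translation":[0.17,-0.36,-0.04],"dr":[0,0,-0.0715]},
  {"gripper":-1,"translation":[0.17,-0.36,-0.04],"dr":[0,0,-0.0715]},
  {"gripper":-1,"translation":[0.17,-0.36,-0.04],"dr":[0,0,-0.0715]},
  {"gripper":-1,"translation":[0.17,-0.36,-0.04],"dr":[0,0,-0.0715]},
  {"gripper":-1,"translation":[0.17,-0.36,-0.04],"dr":[0,0,-0.0715]},
  {"gripper":-1,"translation":[0.17,-0.36,-0.04],"dr":[0,0,-0.0715]},
  {"gripper":-1,"translation":[0.17,-0.36,-0.04],"dr":[0,0,-0.0715]},
  {"gripper":-1,"translation":[0.17,-0.36,-0.04],"dr":[0,0,-0.0715]},
  {"gripper":-1,"translation":[0.17,-0.36,-0.04],"dr":[0,0,-0.0715]},
  {"gripper":-1,"translation":[0.17,-0.36,-0.04],"dr":[0,0,-0.0715]},
], squeeze=120)

```text
clock: 1.1
eef_pos: [400.7, 159.4, 208.1]
tcp_rot: [-3.142, -0.0, -0.102]
contact_force: [0.9, 0.5, 0.0]
opening: 1.001
```

Emit:
jog_arm([
  {"gripper":-1,"translation":[0.17,-0.36,-0.04],"dr":[0,0,-0.0715]},
  {"gripper":-1,"translation":[0.17,-0.36,-0.04],"dr":[0,0,-0.0715]},
  {"gripper":-1,"translation":[0.17,-0.36,-0.04],"dr":[0,0,-0.0715]},
  {"gripper":-1,"translation":[0.17,-0.36,-0.04],"dr":[0,0,-0.0715]},
  {"gripper":-1,"translation":[0.17,-0.36,-0.04],"dr":[0,0,-0.0715]},
  {"gripper":-1,"translation":[0.17,-0.36,-0.04],"dr":[0,0,-0.0715]},
  {"gripper":-1,"translation":[0.17,-0.36,-0.04],"dr":[0,0,-0.0715]},
  {"gripper":-1,"translation":[0.17,-0.36,-0.04],"dr":[0,0,-0.0715]},
  {"gripper":-1,"translation":[0.17,-0.36,-0.04],"dr":[0,0,-0.0715]},
  {"gripper":-1,"translation":[0.17,-0.36,-0.04],"dr":[0,0,-0.0715]},
  {"gripper":-1,"translation":[0.17,-0.36,-0.04],"dr":[0,0,-0.0715]},
  {"gripper":-1,"translation":[0.17,-0.36,-0.04],"dr":[0,0,-0.0715]},
])

```text
clock: 2.1
eef_pos: [604.7, -272.6, 159.6]
tcp_rot: [3.141, 0.0, -1.45]
contact_force: [0.9, 0.2, 0.5]
opening: 1.003
```

```bash
python3 - <<'E'
from h import *
t=r.grab_frame("top");s=r.grab_frame("side");st=r.sense();p=st["eef_pos"];y=st["tcp_rot"][2]
cv2.imwrite("pics/t1.png",t);cv2.imwrite("pics/s1.png",s)
ex=np.array([np.cos(y),np.sin(y),0]);ey=np.array([np.sin(y),-np.cos(y),0])
pts=[p+a*42.5*ex+b*11*ey+[0,0,-12] for a in(-1,1) for b in(-1,1)]
out=[]
for n,im,(x0,y0) in(("top",t,(350,115)),("side",s,(340,150))):
    c=cv2.resize(im[y0:y0+140,x0:x0+100],(400,560),interpolation=cv2.INTER_CUBIC)
    for q in pts:
        u=proj(n,q); print(n,u.round(1)); cv2.circle(c,tuple(int(v) for v in ((u-[x0,y0]+.5)*4)),3,(255,0,255),1)
    out.append(c)
cv2.imwrite("pics/f1.png",np.hstack(out))
E
```

```text
top [399.8 163.8]
top [401.5 172. ]
top [432.7 158.9]
top [434.6 167.1]
side [389.5 212. ]
side [380.1 214.7]
side [415.2 234.6]
side [405.4 237.7]
```

View pics/f1.png

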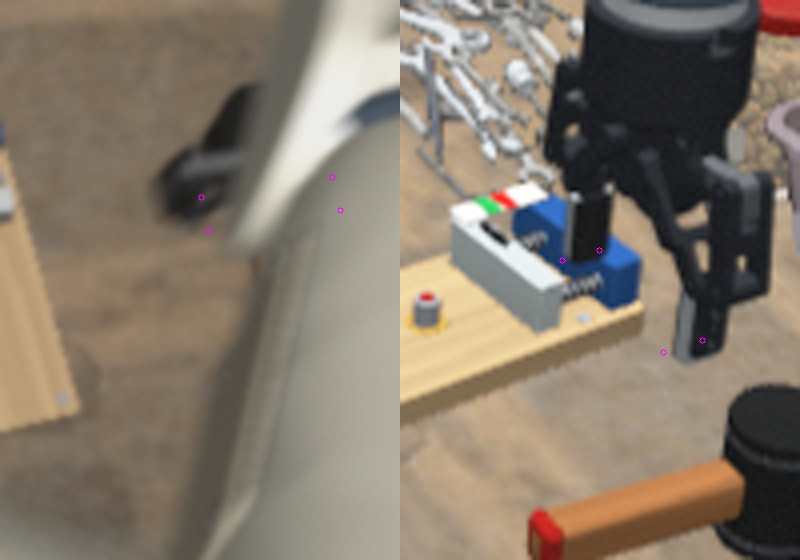

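The side view shows the fingertips about 2 px right of and 1 px below where I projected them. The side view is therefore off by roughly 3–4 mm, which is fine for gripping. The mallet handle is clear and I'm descending onto it.

Emit:
jog_arm([
  {"gripper":-1,"translation":[0.12,-0.3,0],"dr":[0,0,-0.043]},
  {"gripper":-1,"translation":[0,0,-0.35],"dr":[0,0,0]},
  {"gripper":-1,"translation":[0,0,-0.35],"dr":[0,0,0]},
  {"gripper":-1,"translation":[0,0,-0.3],"dr":[0,0,0]},
  {"gripper":-1,"translation":[0,0,-0.15],"dr":[0,0,0]},
  {"gripper":1,"translation":[0,0,0],"dr":[0,0,0]},
  {"gripper":1,"translation":[0,0,0],"dr":[0,0,0]},
  {"gripper":1,"translation":[0,0,0],"dr":[0,0,0]},
  {"gripper":1,"translation":[0,0,0],"dr":[0,0,0]},
  {"gripper":1,"translation":[0,0,0],"dr":[0,0,0]},
  {"gripper":1,"translation":[0,0,0],"dr":[0,0,0]},
  {"gripper":1,"translation":[0,0,0],"dr":[0,0,0]},
], squeeze=120)

```text
clock: 3.2
eef_pos: [617.6, -301.3, 47.4]
tcp_rot: [-3.139, -0.001, -1.512]
contact_force: [-1.7, -0.0, 7.2]
opening: 0.239
```

Emit:
jog_arm([
  {"gripper":1,"translation":[0,0,0],"dr":[0,0,0]},
  {"gripper":1,"translation":[0,0,0.2],"dr":[0,0,0]},
  {"gripper":1,"translation":[0,0,0.3],"dr":[0,0,0]},
  {"gripper":1,"translation":[0,0,0.3],"dr":[0,0,0]},
  {"gripper":1,"translation":[-0.1,0.2,0],"dr":[0,0,0]},
  {"gripper":1,"translation":[-0.15,0.3,0],"dr":[0,0,0]},
  {"gripper":1,"translation":[-0.15,0.3,0],"dr":[0,0,0]},
  {"gripper":1,"translation":[-0.15,0.3,0],"dr":[0,0,0]},
  {"gripper":1,"translation":[-0.15,0.3,0],"dr":[0,0,0]},
  {"gripper":1,"translation":[-0.15,0.3,0],"dr":[0,0,0]},
  {"gripper":1,"translation":[-0.15,0.3,0],"dr":[0,0,0]},
  {"gripper":1,"translation":[0,0,0],"dr":[0,0,0]},
])

```text
clock: 4.2
eef_pos: [512.2, -96.4, 125.0]
tcp_rot: [3.137, 0.002, -1.51]
contact_force: [-0.4, -0.4, -4.7]
opening: 0.235
```

```bash
python3 - <<'E'
from h import *
s=r.grab_frame("side");t=r.grab_frame("top");cv2.imwrite("pics/s2.png",s);cv2.imwrite("pics/t2.png",t)
st=r.sense();print(st["eef_pos"],st["tcp_rot"],st["contact_force"],st["opening"])
cv2.imwrite("pics/f2.png",cv2.resize(s[100:250,270:460],(760,600),interpolation=cv2.INTER_CUBIC))
E
```

```text
[515.91944346 -99.59140434 125.82083337] [-3.14149117e+00 -8.94523280e-05 -1.50990352e+00] [ 0.28117449  0.01028133 -3.51378809] 0.23717485991320456
```

View pics/f2.png

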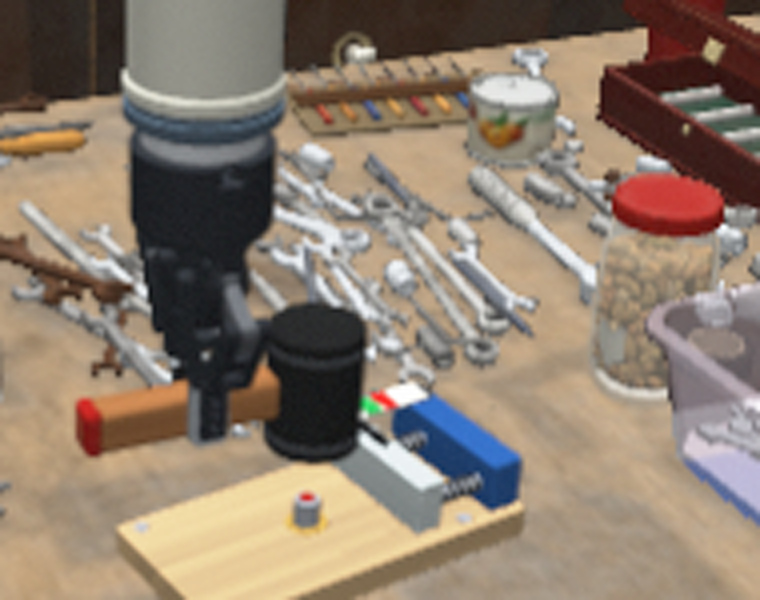

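```bash
python3 - <<'E'
from h import *
a=onz("side",270+(312.5)/4-.5,100+(435.5)/4-.5,79); 
b=onz("side",*S(308,138),36.5); at=onz("top",*T(152,232),36.5)
a2=onz("side",270+(319.5)/4-.5,100+(335.5)/4-.5,155)
print("head bottom",a,"head top",a2,"pin side",b,"pin top",at)
E
```

```text
head bottom [581.50330729 -94.99123766  79.        ] head top [ 575.34212134 -111.96606427  155.        ] pin side [580.19550314 -96.41838615  36.5       ] pin top [583.186038   -93.94832835  36.5       ]
```

Emit:
jog_arm([
  {"gripper":1,"translation":[0,0,-0.2],"dr":[0,0,0]},
  {"gripper":1,"translation":[0,0,-0.18],"dr":[0,0,0]},
  {"gripper":1,"translation":[0,0,-0.05],"dr":[0,0,0]},
  {"gripper":1,"translation":[0,0,-0.05],"dr":[0,0,0]},
  {"gripper":1,"translation":[0,0,-0.05],"dr":[0,0,0]},
])

```text
clock: 4.72
eef_pos: [517.2, -101.4, 72.7]
tcp_rot: [-3.141, -0.0, -1.513]
contact_force: [-1.8, -0.9, 4.3]
opening: 0.24
```

Emit:
jog_arm([
  {"gripper":1,"translation":[0,0,-0.03],"dr":[0,0,0]},
  {"gripper":1,"translation":[0,0,0],"dr":[0,0,0]},
])

```text
clock: 4.88
eef_pos: [517.2, -101.2, 69.4]
tcp_rot: [-3.14, -0.001, -1.512]
contact_force: [0.2, -1.2, -1.6]
opening: 0.235
```

Emit:
jog_arm([
  {"gripper":1,"translation":[0,0,-0.03],"dr":[0,0,0]},
  {"gripper":1,"translation":[0,0,0],"dr":[0,0,0]},
])

```text
clock: 5.05
eef_pos: [517.0, -101.1, 67.3]
tcp_rot: [-3.14, -0.001, -1.512]
contact_force: [-3.8, -2.1, 11.9]
opening: 0.239
```

Emit:
jog_arm([
  {"gripper":1,"translation":[0,0,-0.02],"dr":[0,0,0]},
  {"gripper":1,"translation":[0,0,0],"dr":[0,0,0]},
])

```text
clock: 5.22
eef_pos: [516.5, -101.2, 65.9]
tcp_rot: [-3.141, -0.001, -1.512]
contact_force: [-8.3, -2.9, 20.2]
opening: 0.235
```

Emit:
jog_arm([
  {"gripper":1,"translation":[0,0,0.2],"dr":[0,0,0]},
  {"gripper":1,"translation":[0,0,0.35],"dr":[0,0,0]},
  {"gripper":1,"translation":[0,0,0],"dr":[0,0,0]},
])

```text
clock: 5.47
eef_pos: [519.0, -101.1, 123.8]
tcp_rot: [-3.136, -0.001, -1.512]
contact_force: [2.4, -0.2, -2.9]
opening: 0.239
```

```bash
python3 - <<'E'
from h import *
s=r.grab_frame("side");cv2.imwrite("pics/s3.png",s)
st=r.sense();print(st["eef_pos"],st["contact_force"])
cv2.imwrite("pics/f3.png",cv2.resize(s[190:265,290:390],(800,600),interpolation=cv2.INTER_CUBIC))
E
```

```text
[ 518.36273794 -100.92878072  121.89430994] [ 1.0932984  -0.47924    -3.73017737]
```

View pics/f3.png

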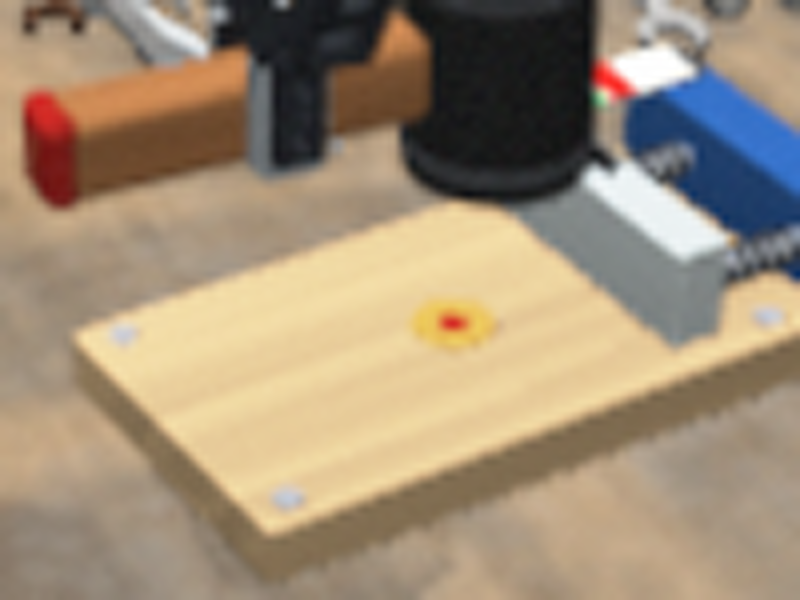

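The dot sits centred in the brass bush with no pin side showing, so the pin is flush to about half a millimetre. I'll give it one more soft press, 8 mm over, in case the head was slightly tilted.

Emit:
jog_arm([
  {"gripper":1,"translation":[0.08,0,0],"dr":[0,0,0]},
  {"gripper":1,"translation":[0,0,-0.25],"dr":[0,0,0]},
  {"gripper":1,"translation":[0,0,-0.2],"dr":[0,0,0]},
  {"gripper":1,"translation":[0,0,-0.05],"dr":[0,0,0]},
  {"gripper":1,"translation":[0,0,-0.04],"dr":[0,0,0]},
  {"gripper":1,"translation":[0,0,0],"dr":[0,0,0]},
  {"gripper":1,"translation":[0,0,0],"dr":[0,0,0]},
])

```text
clock: 6.1
eef_pos: [522.0, -100.2, 65.1]
tcp_rot: [3.136, 0.001, -1.512]
contact_force: [-11.5, 0.9, 15.2]
opening: 0.237
```

Emit:
jog_arm([
  {"gripper":1,"translation":[0,0,0.25],"dr":[0,0,0]},
  {"gripper":1,"translation":[0,0,0.35],"dr":[0,0,0]},
  {"gripper":1,"translation":[0.1,-0.2,0],"dr":[0,0,0]},
  {"gripper":1,"translation":[0.15,-0.35,0],"dr":[0,0,0]},
  {"gripper":1,"translation":[0.15,-0.35,0],"dr":[0,0,0]},
  {"gripper":1,"translation":[0.15,-0.35,0],"dr":[0,0,0]},
  {"gripper":1,"translation":[0.15,-0.35,0],"dr":[0,0,0]},
  {"gripper":1,"translation":[0.15,-0.3,0],"dr":[0,0,0]},
  {"gripper":1,"translation":[0.1,-0.1,-0.2],"dr":[0,0,0]},
  {"gripper":1,"translation":[0,0,-0.3],"dr":[0,0,0]},
  {"gripper":1,"translation":[0,0,-0.15],"dr":[0,0,0]},
  {"gripper":1,"translation":[0,0,0],"dr":[0,0,0]},
])

```text
clock: 7.1
eef_pos: [615.9, -298.9, 54.9]
tcp_rot: [3.133, 0.005, -1.512]
contact_force: [-1.0, 0.9, -3.9]
opening: 0.235
```

Emit:
jog_arm([
  {"gripper":1,"translation":[0,0,-0.04],"dr":[0,0,0]},
  {"gripper":1,"translation":[0,0,0],"dr":[0,0,0]},
  {"gripper":1,"translation":[0,0,0],"dr":[0,0,0]},
])

```text
clock: 7.35
eef_pos: [620.1, -300.5, 57.5]
tcp_rot: [-3.14, -0.001, -1.511]
contact_force: [-0.6, 0.0, -3.2]
opening: 0.231
```

Emit:
jog_arm([
  {"gripper":1,"translation":[0,0,-0.06],"dr":[0,0,0]},
  {"gripper":1,"translation":[0,0,0],"dr":[0,0,0]},
  {"gripper":1,"translation":[0,0,0],"dr":[0,0,0]},
])

```text
clock: 7.6
eef_pos: [619.5, -300.6, 50.6]
tcp_rot: [-3.141, -0.0, -1.512]
contact_force: [0.4, 0.2, -4.3]
opening: 0.236
```

Emit:
jog_arm([
  {"gripper":1,"translation":[0,0,-0.03],"dr":[0,0,0]},
  {"gripper":1,"translation":[0,0,0],"dr":[0,0,0]},
  {"gripper":1,"translation":[0,0,0],"dr":[0,0,0]},
])

```text
clock: 7.85
eef_pos: [619.4, -300.6, 47.2]
tcp_rot: [3.141, 0.0, -1.512]
contact_force: [0.1, 0.2, -3.5]
opening: 0.231
```

Emit:
jog_arm([
  {"gripper":1,"translation":[0,0,-0.015],"dr":[0,0,0]},
  {"gripper":1,"translation":[0,0,0],"dr":[0,0,0]},
  {"gripper":1,"translation":[0,0,0],"dr":[0,0,0]},
])

```text
clock: 8.1
eef_pos: [619.4, -300.7, 45.7]
tcp_rot: [3.141, 0.0, -1.512]
contact_force: [-0.5, -0.3, -3.5]
opening: 0.234
```

Emit:
jog_arm([
  {"gripper":1,"translation":[0,0,-0.015],"dr":[0,0,0]},
  {"gripper":1,"translation":[0,0,0],"dr":[0,0,0]},
  {"gripper":1,"translation":[0,0,0],"dr":[0,0,0]},
])

```text
clock: 8.35
eef_pos: [619.5, -300.8, 45.1]
tcp_rot: [-3.141, -0.0, -1.512]
contact_force: [-3.7, 0.9, 4.6]
opening: 0.23
```

Emit:
jog_arm([
  {"gripper":-1,"translation":[0,0,0],"dr":[0,0,0]},
  {"gripper":-1,"translation":[0,0,0],"dr":[0,0,0]},
  {"gripper":-1,"translation":[0,0,0],"dr":[0,0,0]},
  {"gripper":-1,"translation":[0,0,0],"dr":[0,0,0]},
  {"gripper":-1,"translation":[0,0,0],"dr":[0,0,0]},
  {"gripper":-1,"translation":[0,0,0],"dr":[0,0,0]},
  {"gripper":-1,"translation":[0,0,0.25],"dr":[0,0,0]},
  {"gripper":-1,"translation":[0,0,0.35],"dr":[0,0,0]},
  {"gripper":-1,"translation":[0,0,0.35],"dr":[0,0,0]},
])

```text
clock: 9.1
eef_pos: [618.6, -300.2, 139.1]
tcp_rot: [3.139, 0.001, -1.512]
contact_force: [0.0, -1.1, -0.3]
opening: 1.0
```

Emit:
jog_arm([
  {"gripper":-1,"translation":[-0.39,0.02,0],"dr":[0,0,-0.074]},
  {"gripper":-1,"translation":[-0.4,0.02,0],"dr":[0,0,-0.074]},
  {"gripper":-1,"translation":[-0.4,0.02,0],"dr":[0,0,-0.074]},
  {"gripper":-1,"translation":[-0.4,0.02,0],"dr":[0,0,-0.074]},
  {"gripper":-1,"translation":[-0.4,0.02,0],"dr":[0,0,-0.074]},
  {"gripper":-1,"translation":[0,0,-0.3],"dr":[0,0,0]},
  {"gripper":-1,"translation":[0,0,0],"dr":[0,0,0]},
  {"gripper":-1,"translation":[0,0,0],"dr":[0,0,0]},
])

```text
clock: 9.77
eef_pos: [420.2, -290.6, 109.0]
tcp_rot: [3.14, 0.0, -2.093]
contact_force: [1.1, 0.6, 0.7]
opening: 0.999
```

```bash
python3 - <<'E'
from h import *
s=r.grab_frame("side");cv2.imwrite("pics/s4.png",s)
st=r.sense();print(st["eef_pos"],st["tcp_rot"],st["contact_force"])
cv2.imwrite("pics/f4.png",cv2.resize(s[190:340,270:470],(800,600),interpolation=cv2.INTER_CUBIC))
E
```

```text
[ 421.38463106 -291.03536048  109.68354336] [-3.14134613e+00  9.70487144e-05 -2.09238294e+00] [ 0.17868688 -0.61400987  0.35838831]
```

View pics/f4.png

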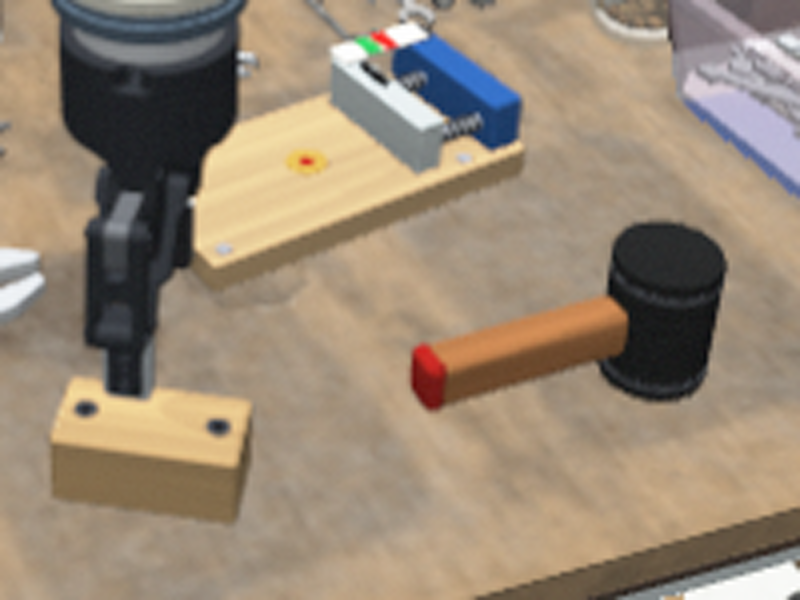

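The mallet stands back on its spot, the pin is flush, and the gripper is over the block. Going down to grip the block.

Emit:
jog_arm([
  {"gripper":-1,"translation":[0,0,-0.3],"dr":[0,0,0]},
  {"gripper":-1,"translation":[0,0,-0.3],"dr":[0,0,0]},
  {"gripper":-1,"translation":[0,0,-0.18],"dr":[0,0,0]},
  {"gripper":1,"translation":[0,0,0],"dr":[0,0,0]},
  {"gripper":1,"translation":[0,0,0],"dr":[0,0,0]},
  {"gripper":1,"translation":[0,0,0],"dr":[0,0,0]},
  {"gripper":1,"translation":[0,0,0],"dr":[0,0,0]},
  {"gripper":1,"translation":[0,0,0],"dr":[0,0,0]},
  {"gripper":1,"translation":[0,0,0],"dr":[0,0,0]},
  {"gripper":1,"translation":[0,0,0],"dr":[0,0,0]},
], squeeze=100)

```text
clock: 10.65
eef_pos: [422.0, -291.5, 33.1]
tcp_rot: [-3.138, -0.0, -2.093]
contact_force: [0.1, 0.8, 8.4]
opening: 0.51
```

Emit:
jog_arm([
  {"gripper":1,"translation":[0,0,0.25],"dr":[0,0,0]},
  {"gripper":1,"translation":[0,0,0.35],"dr":[0,0,0]},
  {"gripper":1,"translation":[0.195,0.27,0],"dr":[0,0,0.066]},
  {"gripper":1,"translation":[0.195,0.27,0],"dr":[0,0,0.066]},
  {"gripper":1,"translation":[0.195,0.27,0],"dr":[0,0,0.066]},
  {"gripper":1,"translation":[0.195,0.27,0],"dr":[0,0,0.066]},
  {"gripper":1,"translation":[0.195,0.27,0],"dr":[0,0,0.066]},
  {"gripper":1,"translation":[0.195,0.27,0],"dr":[0,0,0.066]},
  {"gripper":1,"translation":[0.195,0.3,0],"dr":[0,0,0.066]},
  {"gripper":1,"translation":[0,0,-0.25],"dr":[0,0,0]},
  {"gripper":1,"translation":[0,0,0],"dr":[0,0,0]},
  {"gripper":1,"translation":[0,0,0],"dr":[0,0,0]},
])

```text
clock: 11.65
eef_pos: [556.0, -98.2, 66.0]
tcp_rot: [3.139, 0.001, -1.367]
contact_force: [-0.2, -0.2, -1.7]
opening: 0.51
```

```bash
python3 - <<'E'
from h import *
s=r.grab_frame("side");t=r.grab_frame("top");cv2.imwrite("pics/s5.png",s);cv2.imwrite("pics/t5.png",t)
st=r.sense();print(st["eef_pos"],st["tcp_rot"],st["contact_force"])
cv2.imwrite("pics/f5.png",cv2.resize(s[175:275,285:415],(780,600),interpolation=cv2.INTER_CUBIC))
E
```

```text
[556.76318156 -99.23792942  67.06747874] [-3.14157243e+00 -1.28191389e-04 -1.36850484e+00] [-0.30874597 -0.40887477 -1.92309784]
```

View pics/f5.png

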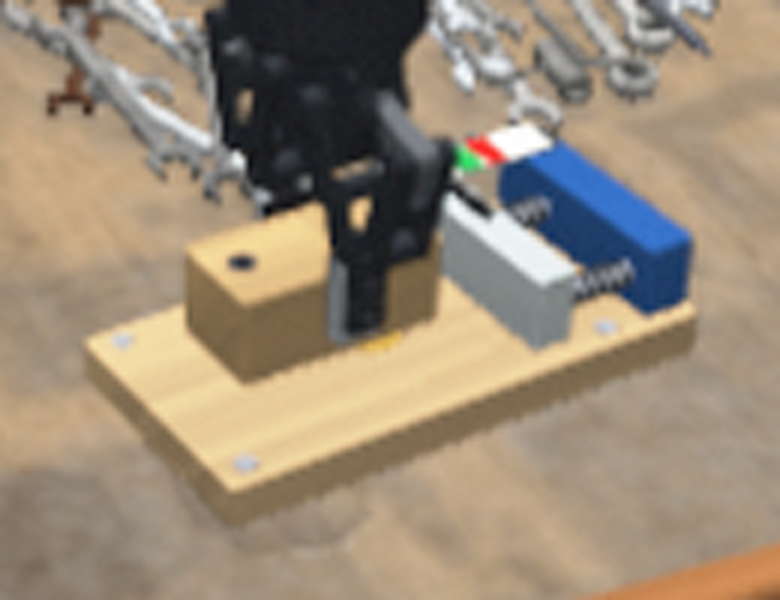

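Emit:
jog_arm([
  {"gripper":1,"translation":[0,0,-0.1],"dr":[0,0,0]},
  {"gripper":1,"translation":[0,0,0],"dr":[0,0,0]},
  {"gripper":1,"translation":[0,0,0],"dr":[0,0,0]},
])

```text
clock: 12.0
eef_pos: [556.4, -99.2, 56.1]
tcp_rot: [3.141, 0.0, -1.369]
contact_force: [-0.7, 0.4, -1.2]
opening: 0.511
```

Emit:
jog_arm([
  {"gripper":1,"translation":[0,0,-0.02],"dr":[0,0,0]},
  {"gripper":1,"translation":[0,0,0],"dr":[0,0,0]},
  {"gripper":1,"translation":[0,0,0],"dr":[0,0,0]},
])

```text
clock: 12.25
eef_pos: [556.9, -98.8, 54.3]
tcp_rot: [3.142, 0.0, -1.368]
contact_force: [-0.2, 0.7, -1.3]
opening: 0.516
```

Emit:
jog_arm([
  {"gripper":1,"translation":[0,0,-0.015],"dr":[0,0,0]},
  {"gripper":1,"translation":[0,0,0],"dr":[0,0,0]},
  {"gripper":1,"translation":[0,0,0],"dr":[0,0,0]},
])

```text
clock: 12.5
eef_pos: [557.2, -98.8, 53.1]
tcp_rot: [-3.141, -0.0, -1.368]
contact_force: [-1.3, -1.6, 3.7]
opening: 0.51
```

```bash
python3 - <<'E'
from h import *
s=r.grab_frame("side");cv2.imwrite("pics/s6.png",s)
st=r.sense();print(st["eef_pos"],st["tcp_rot"],st["contact_force"])
cv2.imwrite("pics/f6.png",cv2.resize(s[185:270,290:404],(798,595),interpolation=cv2.INTER_CUBIC))
E
```

```text
[557.19225144 -98.81132111  53.1322904 ] [-3.14113665e+00 -2.98655673e-04 -1.36745403e+00] [-1.28210789 -1.52937795  2.96526649]
```

View pics/f6.png

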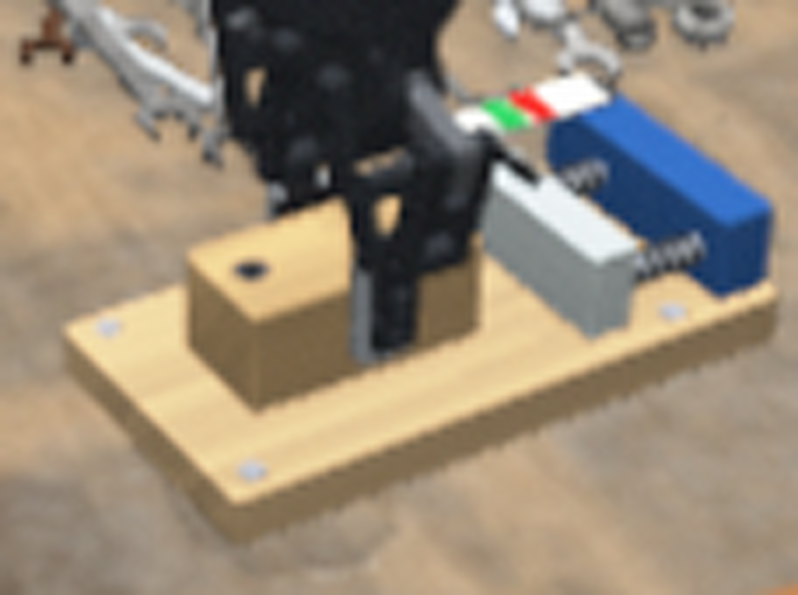

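```bash
python3 - <<'E'
from h import *
np.set_printoptions(precision=1,suppress=True)
P=lambda u,v,z=20: onz("side",(u+.5)/7-.5+290,(v+.5)/7-.5+185,z)[:2]
NL,NR,FR=P(64,333),P(235,502),P(777,288)
ang=lambda a,b:np.degrees(np.arctan2((b-a)[1],(b-a)[0])); L=lambda a,b:np.linalg.norm(b-a)
print("right edge",ang(NR,FR),L(NR,FR),"near edge",ang(NL,NR)+90,L(NL,NR))
sl,sr,fr=P(108,327),P(250,470),P(672,312); print("screws",ang(sl,sr)+90,ang(sr,fr),L(sl,sr))
b0,b1,b2=P(256,410),P(478,325),P(190,347); print("block",ang(b0,b1),L(b0,b1),ang(b2,b0)+90,L(b2,b0))
t0,t1=P(188,258,60),P(256,322,60);print("block top rear",ang(t0,t1)+90,L(t0,t1),(t0+t1)/2,"bottom rear mid",(b0+b2)/2)
# stop front top edge z=54, blue top edges
print("stop top front",ang(P(495,190,54),P(597,264,54))+90,"blue top",ang(P(623,97,54),P(771,208,54))+90,L(P(623,97,54),P(771,208,54)),ang(P(553,125,54),P(723,222,54))+90)
for a in(11.4,11.8):
    c,s=np.cos(np.radians(a)),np.sin(np.radians(a)); R=np.array([[c,s],[-s,c]])
    o=(NL+NR)/2+R.T@[90,0]
    print(a,"origin",o,*[f"{n}:{R@(q-o)}" for n,q in dict(NR=NR,FR=FR,sl=sl,sr=sr,fr=fr,b0=b0,b1=b1,b2=b2,stopbot=P(597,335)).items()])
E
```

```text
right edge 12.98940964966422 220.12031316124555 near edge 12.795482954459828 105.48730681023586
screws 11.78702151594507 11.932051920944135 89.76682029898708
block 13.122761112504627 89.03676392252702 12.451761006120506 40.50672218195605
block top rear 11.795883713115629 41.46293783900111 [ 509.9 -116. ] bottom rear mid [ 513.  -109.7]
stop top front 14.794186364559707 blue top 11.026044038447608 82.28927787713373 20.66689593229178
11.4 origin [ 571.4 -102.4] NR:[-88.7 -52.7] FR:[131.3 -46.6] sl:[-76.9  48.3] sr:[-76.3 -41.4] fr:[ 91.6 -39.9] b0:[-58.3 -15.8] b1:[ 30.7 -13.1] b2:[-59.1  24.7] stopbot:[ 61.7 -37.8]
11.8 origin [ 571.3 -101.8] NR:[-89.1 -52.7] FR:[131.  -48.2] sl:[-76.6  48.2] sr:[-76.6 -41.5] fr:[ 91.3 -41.1] b0:[-58.4 -16. ] b1:[ 30.6 -14. ] b2:[-58.9  24.5] stopbot:[ 61.4 -38.9]
```

```bash
python3 - <<'E'
from h import *
np.set_printoptions(precision=2,suppress=True)
a=np.radians(11.7);c,s=np.cos(a),np.sin(a);R=np.array([[c,s],[-s,c]]);tcp=np.array([557.2,-98.8])
def cen(n,f,roi,lo,hi):
    im=cv2.imread(f);x0,y0,x1,y1=roi;h=cv2.cvtColor(im[y0:y1,x0:x1],cv2.COLOR_BGR2HSV)
    m=cv2.inRange(h,lo,hi);M=cv2.moments(m,True);print(M["m00"]);return M["m10"]/M["m00"]+x0,M["m01"]/M["m00"]+y0
for f in("pics/s4.png",):
    q=cen("side",f,(335,220,360,240),(0,150,80),(8,255,255));p=onz("side",*q,20)[:2];print("pin red",q,p,"jig rel to tcp",R@(p-tcp))
    q=cen("side",f,(335,222,362,238),(18,150,120),(30,255,255));p=onz("side",*q,20)[:2];print("bush",q,p,R@(p-tcp))
im=cv2.imread("pics/s6.png").astype(float);sub=cv2.imread("pics/s6.png")
# screws: low saturation blobs on board
h=cv2.cvtColor(sub,cv2.COLOR_BGR2HSV)
for u,v in((305,231.5),(325.5,252),(385.8,229.3)):
    x0,y0=int(u)-4,int(v)-3; w=np.clip(90-h[y0:y0+8,x0:x0+9,1].astype(float),0,None)
    yy,xx=np.mgrid[y0:y0+8,x0:x0+9];q=((w*xx).sum()/w.sum(),(w*yy).sum()/w.sum());p=onz("side",*q,20)[:2];print("screw",q,R@(p-tcp))
E
```

```text
3.0
pin red (346.0, 230.0) [579.26 -96.48] jig rel to tcp [22.08 -2.2 ]
23.0
bush (346.2608695652174, 230.0) [579.84 -96.68] [22.6  -2.51]
screw (np.float64(304.82594086021504), np.float64(230.97244623655914)) [-63.24  43.61]
screw (np.float64(325.2565091610415), np.float64(251.61330761812923)) [-63.24 -47.12]
screw (np.float64(385.24941724941726), np.float64(229.17365967365967)) [103.8  -46.49]
```

Emit:
jog_arm([
  {"gripper":1,"translation":[0.05,0.006,0.003],"dr":[0,0,0]},
  {"gripper":1,"translation":[0.07,0.014,0],"dr":[0,0,0]},
  {"gripper":1,"translation":[0.07,0.014,0],"dr":[0,0,0]},
  {"gripper":1,"translation":[0.03,0.006,0],"dr":[0,0,0]},
  {"gripper":1,"translation":[0,0,0],"dr":[0,0,0]},
  {"gripper":1,"translation":[0,0,0],"dr":[0,0,0]},
])

```text
clock: 13.05
eef_pos: [579.8, -94.6, 53.1]
tcp_rot: [-3.14, -0.0, -1.367]
contact_force: [1.7, 0.3, 0.8]
opening: 0.512
```

Emit:
jog_arm([
  {"gripper":1,"translation":[0.03,0.006,0],"dr":[0,0,0]},
  {"gripper":1,"translation":[0.02,0.004,0],"dr":[0,0,0]},
  {"gripper":1,"translation":[0,0,0],"dr":[0,0,0]},
  {"gripper":1,"translation":[0,0,0],"dr":[0,0,0]},
])

```text
clock: 13.38
eef_pos: [583.2, -93.7, 53.2]
tcp_rot: [3.14, 0.0, -1.367]
contact_force: [-2.8, -0.3, 5.5]
opening: 0.51
```

Emit:
jog_arm([
  {"gripper":1,"translation":[0.03,0.006,0],"dr":[0,0,0]},
  {"gripper":1,"translation":[0.02,0.004,0],"dr":[0,0,0]},
  {"gripper":1,"translation":[0,0,0],"dr":[0,0,0]},
  {"gripper":1,"translation":[0,0,0],"dr":[0,0,0]},
])

```text
clock: 13.72
eef_pos: [586.6, -92.9, 53.2]
tcp_rot: [3.137, 0.001, -1.367]
contact_force: [-9.6, -3.7, 11.8]
opening: 0.51
```

Emit:
jog_arm([
  {"gripper":1,"translation":[0.03,0.006,0.006],"dr":[0,0,0]},
  {"gripper":1,"translation":[0.02,0.004,0],"dr":[0,0,0]},
  {"gripper":1,"translation":[0,0,0],"dr":[0,0,0]},
  {"gripper":1,"translation":[0,0,0],"dr":[0,0,0]},
])

```text
clock: 14.05
eef_pos: [591.1, -91.9, 53.3]
tcp_rot: [3.136, 0.001, -1.367]
contact_force: [-9.6, -2.0, 7.6]
opening: 0.512
```

```bash
python3 - <<'E'
from h import *
s=r.grab_frame("side");cv2.imwrite("pics/s7.png",s)
t=r.grab_frame("top");cv2.imwrite("pics/t7.png",t)
st=r.sense();print(st["eef_pos"],st["tcp_rot"],st["contact_force"],st["wrist_torque"])
cv2.imwrite("pics/f7.png",cv2.resize(s[185:270,290:404],(798,595),interpolation=cv2.INTER_CUBIC))
E
```

```text
[591.16361698 -91.89366627  53.28025587] [ 3.13629472e+00  1.09308707e-03 -1.36710668e+00] [-9.18639558 -2.65598161  6.99554255] [-0.45879708  1.11884253  0.0812398 ]
```

View pics/f7.png

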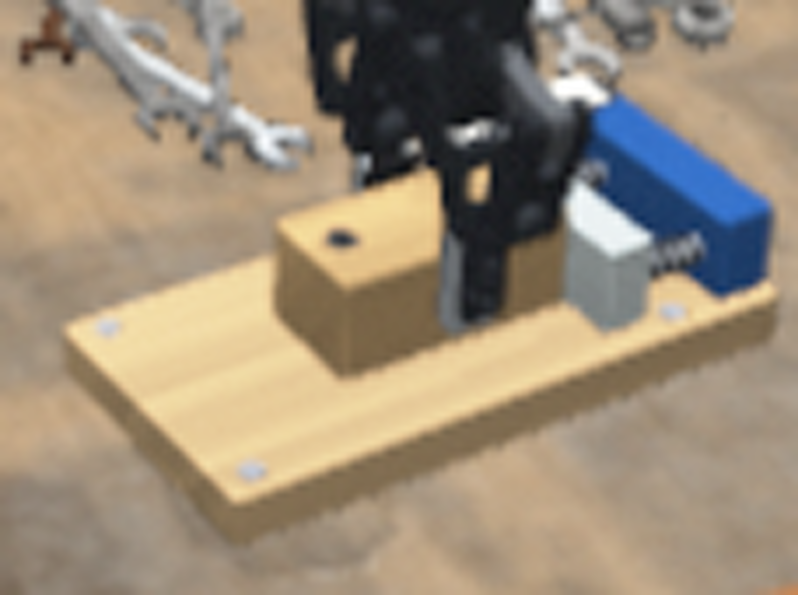

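```bash
cat > m.py <<'E'
from h import *
def disp(f):
    a=cv2.imread("pics/s6.png");b=cv2.imread(f);up=lambda i:cv2.resize(i,None,fx=8,fy=8,interpolation=cv2.INTER_CUBIC)
    x0,y0,x1,y1=374,219,384,234   # near end of the stop
    A=up(a[y0-4:y1+4,x0-4:x1+4])[32:-32,32:-32]; B=up(b[y0-8:y1+8,x0-8:x1+16])
    m=cv2.matchTemplate(B,A,cv2.TM_CCOEFF_NORMED);_,s,_,l=cv2.minMaxLoc(m)
    d=np.array(l)/8-8; q=np.array([375.2,232.8])
    P=onz("side",*q,20);Q=onz("side",*(q+d),20); return d,s,(Q-P)[:2]@[.979,.203],(Q-P)[:2]@[-.203,.979]
if __name__=="__main__":
    import sys; print(disp(sys.argv[1]))
E
python3 m.py pics/s7.png
```

```text
(array([ 1.875, -0.75 ]), 0.9739180207252502, np.float64(5.60167950140984), np.float64(0.1785256785563625))
```

Emit:
jog_arm([
  {"gripper":1,"translation":[0.03,0.006,0.004],"dr":[0,0,0]},
  {"gripper":1,"translation":[0.03,0.006,0],"dr":[0,0,0]},
  {"gripper":1,"translation":[0.01,0.002,0],"dr":[0,0,0]},
  {"gripper":1,"translation":[0,0,0],"dr":[0,0,0]},
  {"gripper":1,"translation":[0,0,0],"dr":[0,0,0]},
  {"gripper":1,"translation":[0,0,0],"dr":[0,0,0]},
])

```text
clock: 14.65
eef_pos: [596.7, -90.7, 53.4]
tcp_rot: [3.133, 0.002, -1.367]
contact_force: [-14.5, -4.7, 9.7]
opening: 0.512
```

```bash
python3 - <<'E'
from m import *
s=r.grab_frame("side");cv2.imwrite("pics/s8.png",s);t=r.grab_frame("top");cv2.imwrite("pics/t8.png",t)
st=r.sense();print(st["clock"],st["eef_pos"],st["tcp_rot"],st["contact_force"],st["wrist_torque"]);print(disp("pics/s8.png"))
a=cv2.resize(s[185:270,290:404],(570,425),interpolation=cv2.INTER_CUBIC);b=cv2.resize(t[135:220,310:356],(230,425),interpolation=cv2.INTER_CUBIC)
cv2.imwrite("pics/f8.png",np.hstack([a,b]))
E
```

```text
14.75 [596.66532181 -90.68581889  53.36003251] [ 3.13336842e+00  1.62145071e-03 -1.36693829e+00] [-13.16287087  -4.39517077   8.52411131] [-0.63627461  1.77406002  0.09439849]
(array([ 3.75 , -1.375]), 0.9468380212783813, np.float64(10.921548480987202), np.float64(-0.04422403626795808))
```

View pics/f8.png

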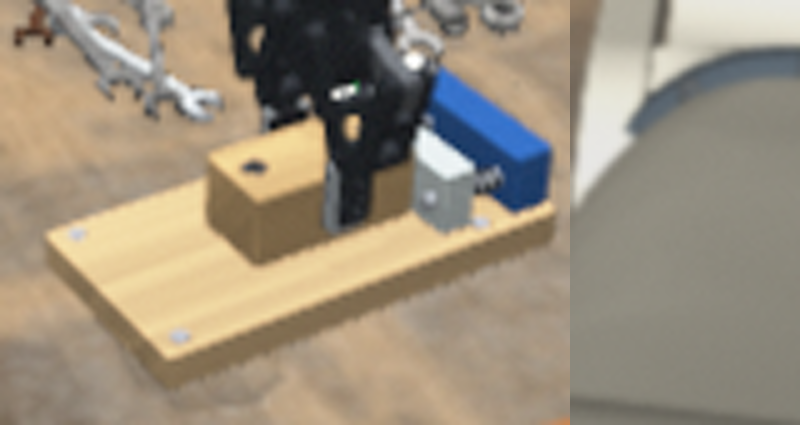

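Emit:
jog_arm([
  {"gripper":1,"translation":[0,0,0],"dr":[0.001,-0.004,0]},
  {"gripper":1,"translation":[0.005,0.001,0],"dr":[0,0,0]},
  {"gripper":1,"translation":[0,0,0],"dr":[0,0,0]},
  {"gripper":1,"translation":[0,0,0],"dr":[0,0,0]},
  {"gripper":1,"translation":[0,0,0],"dr":[0,0,0]},
  {"gripper":1,"translation":[0,0,0],"dr":[0,0,0]},
])

```text
clock: 15.25
eef_pos: [596.6, -90.7, 53.2]
tcp_rot: [3.139, 0.002, -1.367]
contact_force: [-15.4, -5.0, 10.2]
opening: 0.509
```

```bash
python3 - <<'E'
from m import *
s=r.grab_frame("side");cv2.imwrite("pics/s9.png",s)
st=r.sense();print(st["clock"],st["eef_pos"],st["tcp_rot"],st["contact_force"],st["wrist_torque"],st["opening"]);print(disp("pics/s9.png"))
E
```

```text
15.3 [596.60574789 -90.71092177  53.19744516] [ 3.13869580e+00  2.03090839e-03 -1.36691160e+00] [-15.83869379  -5.3917201   10.83949242] [-0.97011529  2.06536287  0.09410893] 0.5110093045447528
(array([ 3.75 , -1.375]), 0.9467450976371765, np.float64(10.921548480987202), np.float64(-0.04422403626795808))
```

```bash
python3 - <<'E'
from rig import r
s=r.sense();print(s["clock"],s["eef_pos"],s["contact_force"]);print(r.sign_off())
E
```

```text
15.3 [596.60574789 -90.71092177  53.19744516] [-15.83869379  -5.3917201   10.83949242]
the job is handed in; nothing more can be done
None
```

The pin is driven flush, the mallet is back on its spot off the jig, and the block is on the board, held pressed against the stop for your screws. I handed the job in at 15.3 s.

- **Pin:** In the side view the red dot sat centred in the bush with no pin side showing. The mallet's height at the last press put its face at 19.8 mm, against the board top at 20 mm.
- **Block:** It lies lengthwise along the board. In one view it was centred to within about 0.6 mm by the screws and pin, and parallel to the board to about 0.3°. I levelled out a 0.5° tilt from the push; the tool now reads within about 0.2° of level.
- **Stop:** The picture puts it at about 11 mm, inside the 7.5–18 mm band and well short of its 26 mm end. The gripper hid the pointer and scale, so I did not read the pointer itself.
- **Push:** The arm is holding about 17 N along the board and 11 N upward at the wrist. That is more than the roughly 9 N the spring should give at 11 mm; I put the difference down to the block's friction on the board.

Two other checks disagreed. The camera views differed by up to about 13 mm on single points, so I relied on measurements within the side view. The board's edges there suggested the block was about 3.5 mm off centre. I trusted the screws and pin instead, because the edges also measured too short.

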